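Load a slide holder under the stage clip

TASK

Hold the stage's spring clip open by pressing its long thumb bar down with one fingertip and, while it stays down, push the slide holder along the lane with the other fingertip, under the raised jaw, until it is fully home against the end stop. Then let the clip up so that its jaw rests on the holder, and leave the stage clear. Push only: do not lift or tip the holder, do not let the clip down on it before it is home, and leave everything else where it stands.

Things in the scene. Friction and masses are not known exactly. Their poses are not given: they have to be found in the camera images.
- stage: Low slide stage on the bench: black plate 220 x 160 mm, top 45 mm above the bench, on a white plinth. Origin at bench height under the lane's centre line, mid-length; the plate spans x -110 to 110, y -70 to 90 mm. x runs along the lane in the pushing direction, y towards the clip's thumb bar, z up. The lane is 53 mm wide between rails 6 mm wide, 5 mm high.
- home (a point): Where the centre of the slide holder is when fully home: stage x = 42, y = 0, 7 mm above the plate; axes as the stage's. The holder then touches the end stop, a block 14 mm high across the lane's end, inner face at stage x = 80 mm.
- holder_mid (a point): Centre of the slide holder in the lane, half-way up: a loose flat aluminium frame with a glass slide in its top, 76 mm along the lane (its x), 50 mm wide, 14 mm thick, about 90 g. It lies on the plate between the rails, its leading edge 5 to 23 mm short of the closed jaw; its trailing edge is 38 mm behind its centre.
- clip (a joint): Angle of the steel spring clip, rad, growing as its thumb bar goes down and its jaw rises: 0 free (jaw closes the lane, the holder cannot pass), about 0.175 jaw resting on the holder, from 0.20 jaw clear of the holder, 0.32 stop. It springs back when let go: about 2.5 N down on the bar's middle starts it, 5.5 N holds it fully down.
- bar (a point): Middle of the upper face of the thumb bar, a flat steel strip 130 mm long (stage x -95 to 35) and 28 mm wide (y 51 to 79). Fully down its face is level, 4 mm above the plate, lower than the holder's top (14 mm); free, it slopes up outwards by 0.32 rad, its middle about 12 mm above the plate. It is polished and slippery, so a pressing fingertip slides along it.
- hinge (a point): Middle of the clip's hinge tube, between the lane and the thumb bar: along the lane at stage y = 42, 12 mm above the plate, 8 mm thick, from x = -101 to 71; its end posts are 17 mm high.
- jaw (a point): Underside of the clip's jaw at its face towards the coming holder (stage x = 45, y about 0; the jaw is 16 mm long in x). Free, it is about 6 mm above the plate; fully open, 20 mm.
- spare_mid (a point): Bystander: centre of a second, identical slide holder lying on the bench beside the stage. Leave alone.
- objective: Bystander: microscope objective, upright on the stage beside the lane on the side away from the thumb bar, 25 mm in diameter, 42 mm tall, origin under its foot.
- oil: Bystander: small amber bottle, 26 mm in diameter, 55 mm tall, on the bench beside the stage; origin under its foot.
- dish: Bystander: closed clear dish, 92 mm in diameter, 16 mm tall, origin under its centre.
- slidebox: Bystander: grey and white slide box, 100 x 87 x 34 mm, origin under its centre.
- tiprack: Bystander: white box of pipette tips, 120 x 82 x 44 mm, origin under its centre.
- pen: Bystander: marker pen lying on the bench, 130 mm long, origin under its middle, x along it.
Things that resemble listed ones, but are neither listed nor needed, are in the scene too. Leave any brown, orange or purple look-alike of the part that bears holder_mid alone.

How it is judged:
By the outcome, as a careful person would: the job done as asked, in the order asked, and still so for the second after the job is handed in, with the robot touching nothing.
It also fails if it takes over 45 s, if anything falls off the work surface, if the arm or the gripper's body presses on something with over 40 N, if the wrist force passes 120 N, or if a joint passes its speed limit or range.

ROBOT

A 6-joint arm with a two-finger parallel gripper is mounted at the origin on the work surface. World frame = base frame: x ahead of the robot, y to its left, z up, the work surface at z = 0. Lengths are in m, angles in degrees, forces in N, time in s.
With the tool pointing down it reaches from about 0.4 to 0.825 m from the base axis. Payload 7 kg.
Tool frame: the origin (TCP) lies at the centre of the arm's flange, where the gripper is bolted on; the fingertips stand 178 mm ahead of it and the grasp point (between the pads) lies 159 mm ahead of it (tip_reach is the distance from the TCP to the fingertips, in m); z points along the fingers, y is the line along which they close (so a half turn about z gives the same grasp; the last joint's range is limited). The gripper opens to 88 mm and grips with 3 to 60 N. Pads are 19 mm wide; open, the fingers measure 130 mm over their backs; the gripper's body (78 mm by 193 mm) begins 47 mm behind the grasp point.
Start: joints at [-53.509, 20.546, 0.682, 0, -70.136, -16.507], TCP at [0.231, -0.634, 0.405] pointing down, gripper open.
Joint ranges: [-176.03, 176.03], [-82.01, 121.73], [-58.28, 71.71], [-173.87, 95.51], [-174.79, -0.11], [-173.66, 173.66]. Speed limits (degrees/s): [136.94, 136.94, 172.46, 180, 180, 180].

INTERFACE

Orientations are given as [roll, pitch, yaw] about the fixed x, y, z axes, in that order (R = Rz(yaw) Ry(pitch) Rx(roll)).
In Python, from plant import * gives the robot as it stands.
- The arm moves only by the shell command python3 -m handwheel 'ROWS'. ROWS is JSON, a list of rows, each a list of 7 numbers: the opening, from -1 (shut) to 1 (fully open), then the shift along the tool's x, y, z as a fraction of full scale, then the turn, a rotation vector about the tool's x, y, z as a fraction of full scale. A call has 1 to 5 rows; each row shifts and turns the commanded pose from where the row before left it, along the tool's axes as they then stand; what a row does not reach is not made up. Full scale, the value 1, is 0.025 m for a shift and 6 degrees for a turn. A row lasts 1/8 s, in which the tool goes at most 62.5 mm and 10.7 degrees, less where a joint would pass 70% of its speed; a pose out of reach is approached as far as the arm can. A call with a number of a shift or a turn outside -1 to 1 is refused whole. A call with a gripper value outside its range is refused whole. The fingers move at their own pace and stop on an object; the grip force is fixed at half the most. Time passes only in rows, so rows that do not move let the fingers close. It gives the time, the measured TCP pose, the force, the opening and the grip force at its end, in the units of the state.
- get_obs(): the state, without advancing time (a new reading comes with each control period).
- snapshot(name): name is "side" or "top"; returns a dict with "color" (480x640x3 uint8, red, green, blue), "fx", "fy", "cx", "cy" (pixels), "k1" (the pictures are not rectified: a ray, as slopes to the right and down, at radius r is drawn at 1 + k1 r^2 times it, then the intrinsics apply), "R" (3x3) and "t" (3): a world point X has camera coordinates R X + t. Camera axes: x right, y down, z forward; pixel columns grow to the right and rows downward; lengths in m; the calibration is good to about 2 mm. A picture is of the moment at which its call begins. There is no depth.
- close_job(): hands the job in; it is judged then, once.
The state is a dict: "clock": time; "joint_pos": joint angles; "qvel": joint speeds; "tau": joint torques, N m; "tool_pos": TCP position; "orientation": TCP orientation; "force": force on the tool from outside, world axes, zero at the start; "moment": the same for the moment, N m; "opening": finger opening in m; "gripper_force": force on a finger pad.
Only numpy, scipy, OpenCV 4.12 (cv2) and the standard library are available. Lean on these libraries where they do the work, as an engineer would, in place of code of your own. Each camera call takes 0.05 s, during which the arm holds its last target. There are 200 camera calls.

## Working session

There is one attempt and no reset: what is moved stays moved. The work goes in short steps, Python scripts to look and compute and a shell command to move; the robot and the scene stay as the last step left them, time stands still between calls to the robot, and variables do not carry over. Pictures are saved under pics/ and viewed, at most 10 in all, crops included, and the job is handed in when it is done.

```bash
mkdir -p pics; ls; python3 - <<'E'
from plant import *
import cv2
for n in("top","side"):
    s=snapshot(n); cv2.imwrite(f"pics/{n}0.png",s["color"][:,:,::-1]); print(n,{k:s[k] for k in s if k!="color"})
print(get_obs())
E
```

```text
pics
top {'fx': 500.8866760795347, 'fy': 500.8866760795347, 'cx': 321.78261646233796, 'cy': 250.5845512795827, 'k1': -0.027566913248365216, 'R': array([[ 0.01620452, -0.99949365, -0.02738349],
       [-0.99191934, -0.01262306, -0.12624059],
       [ 0.12583101,  0.02920789, -0.99162163]]), 't': array([0.02303255, 0.54375469, 1.14840775])}
side {'fx': 504.9473049246976, 'fy': 504.9473049246976, 'cx': 313.26200123367965, 'cy': 238.06010126862017, 'k1': -0.04661310020393914, 'R': array([[-0.84673136, -0.53171503,  0.01803158],
       [-0.34655106,  0.52551654, -0.77700369],
       [ 0.40366865, -0.66416225, -0.62923774]]), 't': array([0.43791844, 0.22754517, 1.20554875])}
{'clock': 0.1, 'joint_pos': array([-5.35095303e+01,  2.05857253e+01,  6.40293950e-01, -1.69099431e-02,
       -7.01365621e+01, -1.65071251e+01]), 'qvel': array([-0.00257023, -0.09206221,  0.13318206,  0.15018608, -0.13639132,
       -0.02372763]), 'tau': array([-2.03129268e-03, -5.84162092e+01,  2.93755192e+01,  7.01564267e+00,
        1.02289551e-02, -4.58256886e-05]), 'tool_pos': array([ 0.23061836, -0.63419942,  0.40384658]), 'orientation': array([ 1.79916869e+02, -8.05688222e-03, -1.60022407e+02]), 'force': array([ 0.26003436, -0.77622356,  0.42578615]), 'moment': array([ 0.05818363,  0.06799365, -0.0173524 ]), 'gripper_force': 0.0, 'opening': 0.08777453027311366}
```

View pics/top0.png

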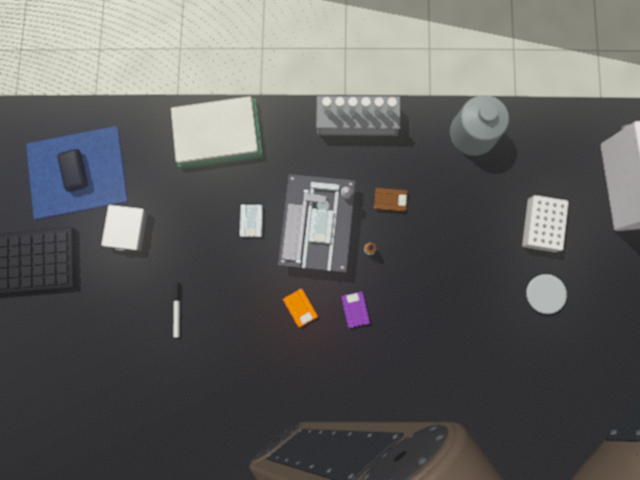

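View pics/side0.png

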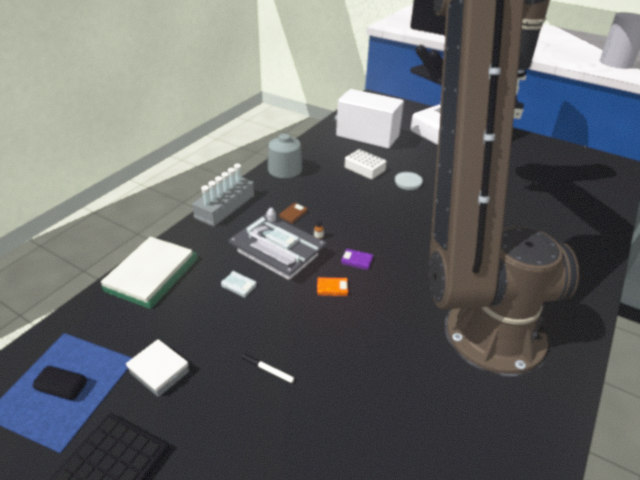

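The top view shows the stage around (318,223), with the thumb bar on its left (295,232), the grey holder in the lane at (321,225) and the end stop at the top (325,186). The spare is at (251,221). The orange (300,307), purple (355,310) and brown (391,200) ones are look-alikes. I'll enlarge the stage in both views.

```bash
python3 - <<'E'
import cv2
a=cv2.imread("pics/top0.png")[165:285,265:395]; b=cv2.imread("pics/side0.png")[195:285,220:335]
cv2.imwrite("pics/tc.png",cv2.resize(a,None,fx=5,fy=5,interpolation=cv2.INTER_CUBIC)); cv2.imwrite("pics/sc.png",cv2.resize(b,None,fx=6,fy=6,interpolation=cv2.INTER_CUBIC))
E
```

```text
(no output)
```

View pics/tc.png

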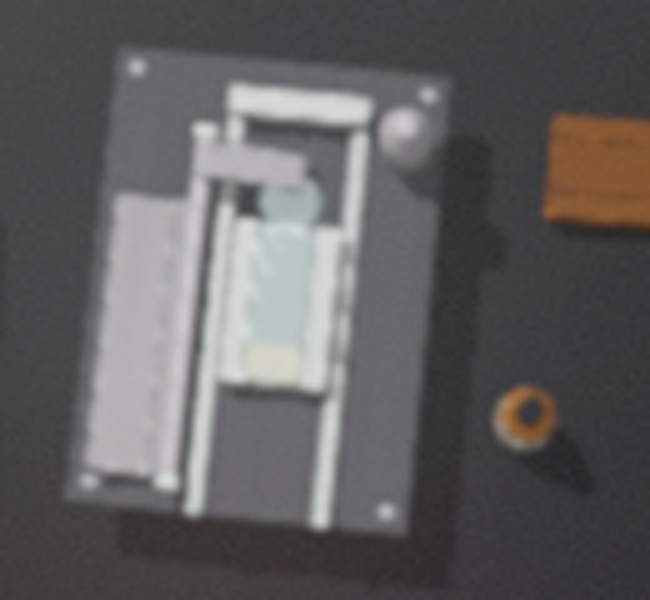

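View pics/sc.png

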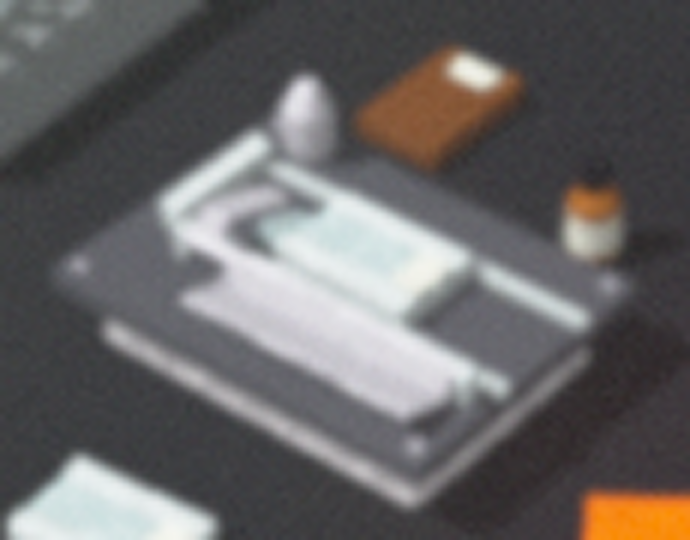

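The crops confirm it: the grey-framed holder in the lane has its trailing edge at crop (220–325, 387), and the jaw is ahead of it at (255,163). The round patch at (290,205) is the plate's window. I'll fit the stage pose from the plate corners in both views.

```bash
cat > h.py <<'E'
import numpy as np
from scipy.optimize import least_squares
from plant import *
cam={n:{k:v for k,v in snapshot(n).items()} for n in("top","side")}
def proj(n,X):
    s=cam[n];c=np.atleast_2d(X)@s["R"].T+s["t"];p=c[:,:2]/c[:,2:]
    p=p*(1+s["k1"]*(p**2).sum(1,keepdims=True))
    return p*[s["fx"],s["fy"]]+[s["cx"],s["cy"]]
def back(n,uv,z):
    return least_squares(lambda q:(proj(n,[q[0],q[1],z])-uv).ravel(),[.6,0]).x
def st2w(P,pose):
    x,y,a=pose;P=np.atleast_2d(P)/1000.;c,s=np.cos(a),np.sin(a)
    return np.c_[x+c*P[:,0]-s*P[:,1],y+s*P[:,0]+c*P[:,1],P[:,2]]
def w2st(w,pose):
    d=np.array(w[:2])-pose[:2];c,s=np.cos(pose[2]),np.sin(pose[2])
    return 1000*np.array([c*d[0]+s*d[1],-s*d[0]+c*d[1]])
E
python3 - <<'E'
from h import *
C=[[110,90,45],[110,-70,45],[-110,-70,45],[-110,90,45]]
T=np.array([[118,47],[450,77],[407,535],[66,498]])/5+[265,165]-.4
S=np.array([[55,275],[635,290],[415,470]])/6+[220,195]-.4
Cs=[C[0],C[2],C[3]]
f=lambda p:(proj("top",st2w(C,p))-T).ravel()
g=lambda p:(proj("side",st2w(Cs,p))-S).ravel()
for F in (f,g,lambda p:np.r_[f(p),g(p)]):
    r=least_squares(F,[.65,0.,-.1]);print(r.x[:2].round(4),np.degrees(r.x[2]).round(2),r.fun.round(1))
p=r.x;np.save("pose.npy",p)
for nm,u,z in(("trail L",(220,384),.059),("trail R",(325,393),.059),("lead L",(243,217),.059),("lead R",(350,230),.059),("jaw edge",(250,180),.06),("stop L",(230,112),.059),("objective top",(405,122),.087)):
    print(nm,w2st(back("top",np.array(u)/5+[265,165]-.4,z),p).round(1))
o=get_obs();print(o["tool_pos"],o["orientation"],o["force"])
E
```

```text
[0.6093 0.0339] -4.96 [-0.  -0.3  0.2 -0.1 -0.1 -0.1 -0.1  0.5]
[0.6048 0.039 ] -5.42 [-1.1 -0.9  0.8 -0.3  0.3  0.8]
[0.6084 0.0349] -5.09 [-0.3 -0.  -0.1  0.3 -0.7  0.4 -0.6  0.8 -1.2 -1.9  0.5 -1.7  0.4 -0.7]
trail L [-49.1  21.9]
trail R [-48.4 -27. ]
lead L [30.5 19.7]
lead R [ 29.3 -30.7]
jaw edge [48.2 18.3]
stop L [80.  31.2]
objective top [ 76.1 -51.3]
[ 0.23064816 -0.63424667  0.40408561] [ 1.79940160e+02 -6.07265439e-03 -1.60017958e+02] [-0.21838613  0.78378845  0.14123715]
```

Stage is at about (0.609, 0.032), yaw about -5.5°. The holder's trailing edge is near x = -49 with its leading edge 15 mm short of the jaw, so both fit the description. The bar finger goes at y≈51–70 and the push finger at y≈4 to -17, so opening ≈46 mm with the TCP over stage (-68, 27). I'm setting out.

```bash
python3 -m handwheel '[[0.05,-0.97,1,0,0,0,0],[0.05,-0.97,1,0,0,0,0],[0.05,-0.97,1,0,0,0,0],[0.05,-0.97,1,0,0,0,0],[0.05,-0.97,1,0,0,0,0]]'
python3 -m handwheel '[[0.05,-0.97,1,0,0,0,0],[0.05,-0.97,1,0,0,0,0],[0.05,-0.97,1,0,0,0,0],[0.05,-0.97,1,0,0,0,0],[0.05,-0.97,1,0,0,0,0]]'
python3 -m handwheel '[[0.05,-0.97,1,0,0,0,0],[0.05,-0.97,1,0,0,0,0],[0.05,-0.97,1,0,0,0,0],[0.05,-0.97,1,0,0,0,0],[0.05,-0.97,1,0,0,0,0]]'
python3 -m handwheel '[[0.05,-0.97,1,0,0,0,0],[0.05,-0.97,1,0,0,0,0],[0.05,-0.97,1,0,0,0,0],[0.05,-0.97,1,0,0,0,0],[0.05,-0.97,1,0,0,0,0]]'
python3 -m handwheel '[[0.05,-0.97,1,0,0,0,0],[0.05,-0.97,1,0,0,0,0],[0.05,0,0,0,0,0,0.85],[0.05,0,0,0,0,0,0.85],[0.05,0,0,0,0,0,0.85]]'
```

```text
clock: 0.82
tool_pos: [0.3022, -0.4743, 0.4046]
orientation: [180.0, -0.0, -160.0]
force: [1.2, 0.2, -0.2]
opening: 0.0473
gripper_force: 0.0
clock: 1.45
tool_pos: [0.3733, -0.3154, 0.4047]
orientation: [-180.0, 0.0, -160.0]
force: [0.5, 0.8, 0.4]
opening: 0.0461
gripper_force: 0.0
clock: 2.08
tool_pos: [0.4446, -0.1565, 0.4048]
orientation: [180.0, 0.0, -160.0]
force: [1.1, 0.0, -0.1]
opening: 0.0459
gripper_force: 0.0
clock: 2.7
tool_pos: [0.5158, 0.0024, 0.4047]
orientation: [180.0, 0.0, -160.0]
force: [0.9, -0.1, 0.6]
opening: 0.0459
gripper_force: 0.0
clock: 3.32
tool_pos: [0.544, 0.065, 0.4045]
orientation: [-180.0, -0.0, -175.5]
force: [0.1, -0.2, 0.4]
opening: 0.046
gripper_force: 0.0
```

```bash
python3 -m handwheel '[[0.05,0,0,0,0,0,0.85],[0.05,0,0,0,0,0,0.8],[0.05,0,0,1,0,0,0],[0.05,0,0,1,0,0,0],[0.05,0,0,1,0,0,0]]'
python3 -m handwheel '[[0.05,0,0,1,0,0,0],[0.05,0,0,1,0,0,0],[0.05,0,0,0.8,0,0,0],[0.05,0,0,0,0,0,0]]'
python3 - <<'E'
from plant import *
import cv2
ims=[]
for n,(y,x,k) in dict(side=(170,200,4),top=(150,245,4)).items():
    im=snapshot(n)["color"][:,:,::-1]; cv2.imwrite(f"pics/{n}1.png",im)
    ims.append(cv2.resize(im[y:y+130,x:x+100+ (0)],None,fx=4,fy=4,interpolation=cv2.INTER_CUBIC))
cv2.imwrite("pics/both1.png",cv2.hconcat(ims))
print(get_obs()["tool_pos"],get_obs()["orientation"])
E
```

```text
clock: 3.95
tool_pos: [0.5439, 0.0648, 0.3289]
orientation: [180.0, 0.0, 174.8]
force: [-0.5, -0.0, -1.1]
opening: 0.0459
gripper_force: 0.0
clock: 4.45
tool_pos: [0.5435, 0.0646, 0.2583]
orientation: [-179.9, -0.2, 174.8]
force: [-0.4, 0.5, 0.9]
opening: 0.046
gripper_force: 0.0
[0.54432746 0.06495123 0.26015158] [-1.79992145e+02  1.30986033e-02  1.74796861e+02]
```

View pics/both1.png

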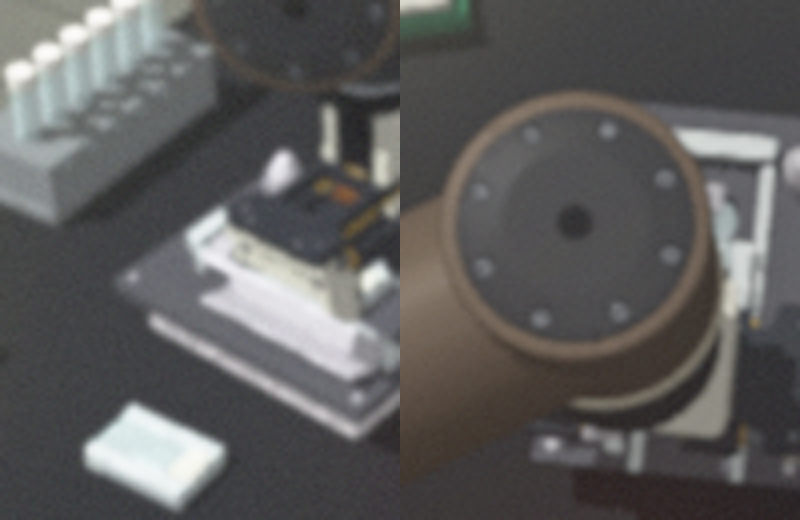

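The side view (left) shows the bar finger around (345,290), above the bar. The body hides the rest. I'll check a larger crop with the predicted bar and fingertip outlines drawn on it.

```bash
cat > ov.py <<'E'
from h import *
import cv2,sys
name,th=sys.argv[1],float(sys.argv[2])
p=[.609,.032,np.radians(-5.3)]
x0,y0,k=225,190,7
im=cv2.resize(cam["side"]["color"][y0:y0+85,x0:x0+112,::-1],None,fx=k,fy=k,interpolation=cv2.INTER_CUBIC)
def poly(W,c): cv2.polylines(im,[np.int32((proj("side",W)-[x0,y0]+.5)*k)],True,c,1)
b=lambda y:49+(y-51)*np.tan(th)+9*th
poly(st2w([[-95,51,b(51)],[35,51,b(51)],[35,79,b(79)],[-95,79,b(79)]],p),(0,255,0))
poly(st2w([[-110,-70,45],[110,-70,45],[110,90,45],[-110,90,45]],p),(255,255,0))
o=get_obs();t=o["tool_pos"];a=np.radians(o["orientation"][2]);tx=np.array([np.cos(a),np.sin(a)]);ty=np.array([np.sin(a),-np.cos(a)])
h=o["opening"]/2
for s in(1,-1):
    poly([[*(t[:2]+tx*u+ty*s*v),t[2]-.178] for u,v in((-.0095,h),(.0095,h),(.0095,h+.012),(-.0095,h+.012))],(0,0,255))
cv2.imwrite(f"pics/{name}.png",im);print(w2st(t,p),t[2]-.178-.045,o["force"],o["clock"])
E
python3 ov.py ov1 0.32
```

```text
[-67.3119734   26.94077052] 0.03767782916028904 [-0.46909411 -0.55605098  0.17255579] 4.65
```

View pics/ov1.png

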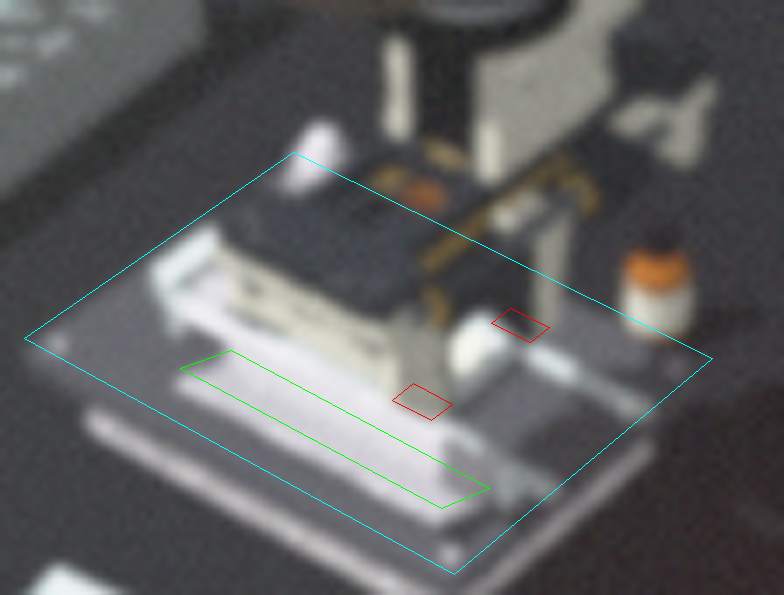

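The predicted tips match the visible bar finger at (420,395), and the push finger is at (545,320). The stage pose is uncertain by about 4 mm between views. I'll widen the opening to 54 mm and shift 4 mm towards the bar and 4 mm back, so both fingers have margin, then descend watching the force.

```bash
python3 -m handwheel '[[0.23,0.16,0.16,0,0,0,0],[0.23,0,0,0.35,0,0,0],[0.23,0,0,0.35,0,0,0],[0.23,0,0,0,0,0,0],[0.23,0,0,0,0,0,0]]'
python3 -m handwheel '[[0.23,0,0,0.15,0,0,0],[0.23,0,0,0.15,0,0,0],[0.23,0,0,0,0,0,0]]'
python3 -m handwheel '[[0.23,0,0,0.12,0,0,0],[0.23,0,0,0,0,0,0],[0.23,0,0,0,0,0,0]]'
```

```text
clock: 5.28
tool_pos: [0.5405, 0.0692, 0.242]
orientation: [-180.0, -0.0, 174.8]
force: [0.4, 0.4, -1.4]
opening: 0.0539
gripper_force: 0.0
clock: 5.65
tool_pos: [0.5405, 0.0692, 0.2346]
orientation: [-180.0, 0.0, 174.8]
force: [-0.6, -0.4, 2.7]
opening: 0.0538
gripper_force: 1.1
clock: 6.02
tool_pos: [0.5405, 0.0691, 0.2319]
orientation: [-180.0, 0.0, 174.8]
force: [-0.4, -1.7, 3.2]
opening: 0.0536
gripper_force: 1.9
```

```bash
python3 -m handwheel '[[0.23,0,0,0.1,0,0,0],[0.23,0,0,0.05,0,0,0],[0.23,0,0,0,0,0,0],[0.23,0,0,0,0,0,0]]'; python3 ov.py ov2 0.03
```

```text
clock: 6.52
tool_pos: [0.5405, 0.069, 0.228]
orientation: [-180.0, 0.0, 174.8]
force: [-0.5, -2.8, 5.3]
opening: 0.0537
gripper_force: 3.0
[-71.63079281  30.56313973] 0.005024845179620915 [-0.71191415 -2.07118948  5.14607512] 6.625
```

View pics/ov2.png

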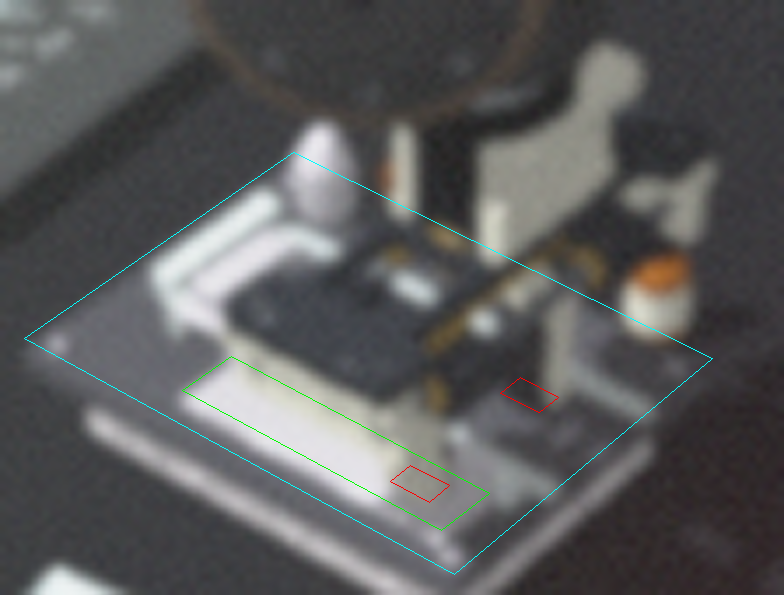

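The bar is down (tip about 5 mm above the plate, 5.2 N) and the jaw at (300,240) is raised. Pushing along the lane.

```bash
python3 -m handwheel '[[0.23,-0.2,0,0,0,0,0],[0.23,-0.2,0,0,0,0,0],[0.23,-0.2,0,0,0,0,0],[0.23,-0.2,0,0,0,0,0]]'
python3 -m handwheel '[[0.23,-0.2,0,0,0,0,0],[0.23,-0.2,0,0,0,0,0],[0.23,-0.2,0,0,0,0,0],[0.23,-0.2,0,0,0,0,0]]'
```

```text
clock: 7.12
tool_pos: [0.5599, 0.0675, 0.2277]
orientation: [-180.0, -0.1, 174.8]
force: [-3.7, 0.8, 7.3]
opening: 0.054
gripper_force: 3.5
clock: 7.62
tool_pos: [0.5798, 0.0657, 0.2277]
orientation: [-180.0, -0.1, 174.8]
force: [-3.7, 0.2, 7.2]
opening: 0.0539
gripper_force: 3.6
```

```bash
python3 -m handwheel '[[0.23,-0.2,0,0,0,0,0],[0.23,-0.2,0,0,0,0,0],[0.23,-0.2,0,0,0,0,0],[0.23,-0.1,0,0,0,0,0]]'
python3 -m handwheel '[[0.23,-0.06,0,0,0,0,0],[0.23,-0.06,0,0,0,0,0]]';python3 -m handwheel '[[0.23,-0.06,0,0,0,0,0],[0.23,-0.06,0,0,0,0,0]]'
```

```text
clock: 8.12
tool_pos: [0.5973, 0.0641, 0.2277]
orientation: [-180.0, -0.1, 174.8]
force: [-5.6, -0.8, 6.9]
opening: 0.0538
gripper_force: 3.8
clock: 8.38
tool_pos: [0.6001, 0.0638, 0.2277]
orientation: [-180.0, -0.1, 174.8]
force: [-3.2, 0.5, 6.4]
opening: 0.0541
gripper_force: 3.6
clock: 8.62
tool_pos: [0.6031, 0.0636, 0.2278]
orientation: [-180.0, -0.1, 174.8]
force: [-4.7, 0.5, 6.4]
opening: 0.0539
gripper_force: 3.6
```

```bash
python3 -m handwheel '[[0.23,-0.06,0,0,0,0,0],[0.23,-0.06,0,0,0,0,0]]'
```

```text
clock: 8.88
tool_pos: [0.6051, 0.0633, 0.2276]
orientation: [-180.0, -0.2, 174.7]
force: [-12.5, 4.2, 13.3]
opening: 0.0539
gripper_force: 8.0
```

```bash
python3 -m handwheel '[[0.23,-0.03,0,0,0,0,0],[0.23,0,0,0,0,0,0]]'; python3 - <<'E'
from plant import *
import cv2
a=snapshot("top")["color"][165:285,265:395,::-1];b=snapshot("side")["color"][190:285,225:335,::-1]
a=cv2.resize(a,(400,369),interpolation=2);b=cv2.resize(b,(400,369),interpolation=2)
cv2.imwrite("pics/home.png",cv2.hconcat([a,b]))
E
```

```text
clock: 9.12
tool_pos: [0.6053, 0.0633, 0.2276]
orientation: [-180.0, -0.3, 174.7]
force: [-11.7, 3.0, 13.3]
opening: 0.0536
gripper_force: 8.2
```

View pics/home.png

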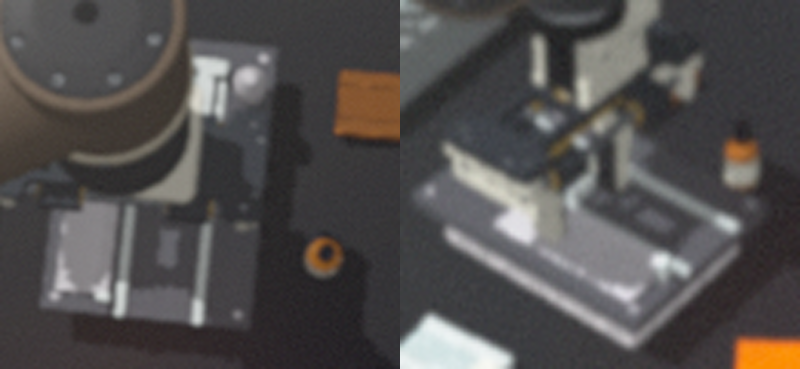

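The arm is blocked at the expected position (12 N). The top view shows the holder's white edge at (215,85) up against the end stop at (212,65). I'll back off 6 mm with the bar still down, then raise gently.

```bash
python3 -m handwheel '[[0.23,0.12,0,0,0,0,0],[0.23,0.12,0,0,0,0,0],[0.23,0,0,0,0,0,0]]'
python3 -m handwheel '[[0.23,0,0,-0.08,0,0,0],[0.23,0,0,-0.08,0,0,0],[0.23,0,0,-0.08,0,0,0],[0.23,0,0,-0.1,0,0,0],[0.23,0,0,-0.1,0,0,0]]'
python3 -m handwheel '[[0.23,0,0,-0.2,0,0,0],[0.23,0,0,-0.6,0,0,0],[0.23,0,0,-1,0,0,0],[0.23,0,0,-1,0,0,0],[0.23,0,0,-1,0,0,0]]'
python3 -m handwheel '[[0.23,1,0,-1,0,0,0],[0.23,1,0,-1,0,0,0],[0.23,1,0,0,0,0,0],[0.23,1,0,0,0,0,0],[0.23,1,0,0,0,0,0]]'
python3 -m handwheel '[[0.23,1,0,0,0,0,0],[0.23,1,0,0,0,0,0],[0.23,0,-1,0,0,0,0],[0.23,0,-1,0,0,0,0],[0.23,0,-1,0,0,0,0]]'
python3 -m handwheel '[[0.23,0,-1,0,0,0,0],[0.23,0,-1,0,0,0,0],[0.23,0,-1,0,0,0,0],[0.23,0,-1,0,0,0,0],[0.23,0,-1,0,0,0,0]]'
python3 - <<'E'
from plant import *
import cv2
a=snapshot("top")["color"][:,:,::-1];b=snapshot("side")["color"][190:285,225:335,::-1]
cv2.imwrite("pics/endtop.png",a)
a=cv2.resize(a[165:285,265:395],(400,369),interpolation=2);b=cv2.resize(b,(400,369),interpolation=2)
cv2.imwrite("pics/end.png",cv2.hconcat([a,b]))
E
```

```text
clock: 9.6
tool_pos: [0.602, 0.0641, 0.2284]
orientation: [179.9, 0.1, 174.8]
force: [2.4, 0.5, 5.0]
opening: 0.0541
gripper_force: 2.2
clock: 10.22
tool_pos: [0.6013, 0.0635, 0.2388]
orientation: [-180.0, -0.0, 174.8]
force: [-0.1, 0.5, 0.0]
opening: 0.0539
gripper_force: 0.0
clock: 10.85
tool_pos: [0.6014, 0.0636, 0.3359]
orientation: [180.0, 0.1, 174.8]
force: [0.6, 0.1, -0.5]
opening: 0.0539
gripper_force: 0.0
clock: 11.48
tool_pos: [0.476, 0.0749, 0.3851]
orientation: [180.0, 0.1, 174.8]
force: [0.1, 0.2, -0.4]
opening: 0.0538
gripper_force: 0.0
clock: 12.1
tool_pos: [0.42, 0.0042, 0.3851]
orientation: [180.0, 0.1, 174.8]
force: [0.0, -0.5, 0.0]
opening: 0.0541
gripper_force: 0.0
clock: 12.72
tool_pos: [0.4087, -0.1205, 0.3851]
orientation: [180.0, 0.1, 174.8]
force: [0.2, -0.2, -0.9]
opening: 0.054
gripper_force: 0.0
```

View pics/end.png

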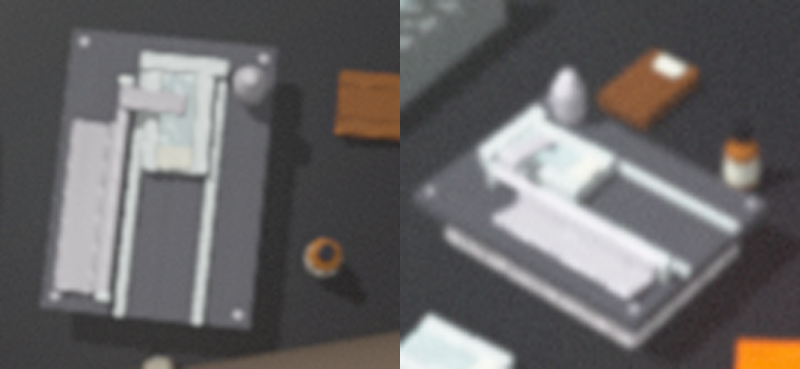

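The holder is flush against the end stop (180,70) with the jaw resting on it (155,98). Nothing else has moved and the arm is clear.

```bash
python3 -c "
from plant import *
print(close_job())"
```

```text
the job is handed in; nothing more can be done
None
```

The job is done and handed in: the holder is home against the end stop, the clip's jaw rests on it, the stage is clear, and it took about 13 s of the 45 s allowed.

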